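# Pile saucers on the warmer and hold its lever at the third click

## Task

Lay both flat blue saucers on the warmer's dark plate as one square pile, one straight on top of the other, centred on the plate with their long sides along its long sides, and let go of them. Then press the warmer's red spring lever down past its first two clicks to the third click (nearly at the bottom), without forcing it, and finish while still holding it down there: do not let go. Leave the cups, the jar and the teal container where they are.

Things in the scene. Friction and masses are not known exactly. Their poses are not given: they have to be found in the camera images.
- saucer_a_center (a point): Centre (half-way up) of a loose flat oblong blue stoneware saucer, a plain slab 110 mm (its x) by 62 mm (its y) by 12 mm thick, about 180 g, with a white disc 48 mm wide on its top face; it starts lying flat on the shelf, on the left or the right. z up.
- saucer_b_center (a point): Centre of the second saucer, identical to the first. It starts on the other side. Either may go on top.
- plate (a point): Centre of the top face of the warmer's dark steel plate, 36 mm above the shelf. The plate is 140 mm (x) by 100 mm (y); saucers lie on it with their 110 mm side along x. z up.
- warmer: Fixed grey warmer, 150 mm (x) by 250 mm (y) by 30 mm high; origin at the centre of its underside, plate centre 50 mm from it along +y. A grey tower (70 mm in x by 75 mm in y, top 100 mm above the shelf) stands on it, centred at x +35 mm, y -80 mm; the red lever sticks out of the tower's -x face, the side towards the robot. Its x axis lies within 0.4 rad of the world's x.
- lever_top (a point): Point on the top face of the red lever paddle at which to press, 30 mm out from the tower's face; axes as the plate's, z up. The paddle is 48 mm (x, away from the tower's face, of which this point is near the middle) by 50 mm (y) by 10 mm thick; its top is 90 mm above the shelf at rest and moves straight down when pressed.
- lever (a joint): How far the lever is pressed down, m: 0 at rest (up), clicks at 0.013, 0.026 and 0.039 (the third), solid stop at 0.042. A spring always returns it to 0 when let go: a slow push takes 1 to 9 N up to the third click, in three bumps, 5 to 7 N at the third click itself. Over 12 N means it is on the stop, which still counts as the third click.
- cup_a: White espresso cup with a handle, 64 mm wide, 55 mm high; origin at the centre of its underside. To be left alone.
- cup_b: Terracotta espresso cup, same size. To be left alone.
- jar: Closed empty glass mason jar with steel cap, 80 mm wide, 120 mm high; origin at the centre of its underside. To be left alone.
- container: Teal clip-lid food container, 106 by 156 by 66 mm high; origin at the centre of its underside. To be left alone.
Things that resemble listed ones, but are neither listed nor needed, are in the scene too. What is shaped like the part that bears saucer_a_center but orange or pink is not meant.

How it is judged (in metres and radians):
On the way, in this order (a step that is already met when the one before it is completed fails the run):
1. both saucers lie piled squarely on the plate, let go, with the lever still up (horizontal distance between saucer_a_center and saucer_b_center below 0.008 m and angle between the x axis of saucer_a_center and the x axis of saucer_b_center, either way round below 0.1 rad and horizontal distance between each of saucer_a_center, saucer_b_center and plate below 0.014 m and angle between the x axis of each of saucer_a_center, saucer_b_center and the x axis of plate, either way round below 0.13 rad and angle between each of saucer_a_center, saucer_b_center's own z axis and vertical below 0.06 rad and z of saucer_a_center in the frame of plate between 0.003 and 0.022 m and z of saucer_b_center in the frame of plate between 0.003 and 0.022 m and contact force between the fingers and saucer_a below 0.3 N and linear speed of each of saucer_a, saucer_b below 0.02 m/s and contact force between the fingers and saucer_b below 0.3 N and value of joint lever below 0.006 m), for 0.2 s.
2. the fingers hold the lever down at the third click (value of joint lever above 0.036 m and contact force between the fingers and lever above 2 N), for 0.3 s.
At the end, for the whole second after the job is handed in: The lever is held by the fingers at the third click (pressed more than 36 mm, push over 2 N) while both saucers lie flat, at rest and untouched on the plate: within 8 mm and 0.1 rad of each other, each within 14 mm of the plate's centre and 0.13 rad of its direction (all of step 2 and horizontal distance between saucer_a_center and saucer_b_center below 0.008 m and angle between the x axis of saucer_a_center and the x axis of saucer_b_center, either way round below 0.1 rad and horizontal distance between each of saucer_a_center, saucer_b_center and plate below 0.014 m and angle between the x axis of each of saucer_a_center, saucer_b_center and the x axis of plate, either way round below 0.13 rad and angle between each of saucer_a_center, saucer_b_center's own z axis and vertical below 0.06 rad and z of saucer_a_center in the frame of plate between 0.003 and 0.022 m and z of saucer_b_center in the frame of plate between 0.003 and 0.022 m and contact force between the fingers and saucer_a below 0.3 N and linear speed of each of saucer_a, saucer_b below 0.02 m/s and contact force between the fingers and saucer_b below 0.3 N); the arm keeps its last pose, push and grip.
It fails at once if the white cup was disturbed (moved over 15 mm) (distance of cup_a from where it was at the start of the episode above 0.015 m).
It fails at once if the terracotta cup was disturbed (moved over 15 mm) (distance of cup_b from where it was at the start of the episode above 0.015 m).
It fails at once if the jar was disturbed (moved over 15 mm) (distance of jar from where it was at the start of the episode above 0.015 m).
It fails at once if the teal container was disturbed (moved over 15 mm) (distance of container from where it was at the start of the episode above 0.015 m).
It fails at once if the lever was forced (over 40 N) (contact force between any of the arm, the fingers and lever above 40 N).
It also fails if it takes over 72 s, if anything falls off the work surface, if the arm or the gripper's body presses on something with over 40 N, if the wrist force passes 120 N, or if a joint passes its speed limit or range.

## Robot

A 7-joint arm with a two-finger parallel gripper is mounted at the origin on the work surface. World frame = base frame: x ahead of the robot, y to its left, z up, the work surface at z = 0. Lengths are in m, angles in degrees, forces in N, time in s.
With the tool pointing down it reaches from about 0.425 to 0.875 m from the base axis. Payload 4.7 kg.
Tool frame: the origin (TCP) lies where the fingers leave the gripper's body, on its centre line; the fingertips stand 70 mm ahead of it and the grasp point (between the pads) lies 51 mm ahead of it (env.grip_point_offset is the distance from the TCP to the grasp point, in m); z points along the fingers, y is the line along which they close (so a half turn about z gives the same grasp; the last joint's range is limited). The gripper opens to 87 mm and grips with 3 to 60 N. Pads are 19 mm wide; open, the fingers measure 117 mm over their backs; the gripper's body (75 mm by 190 mm) begins 51 mm behind the grasp point.
Start: joints at [-72.187, 18.392, -4.016, 83.108, 1.295, 78.541, -3.26], TCP at [0.19, 0.622, 0.292] pointing down, gripper open.
Joint ranges: [-163.93, 163.93], [-17.29, 119.83], [-79.2, 71.16], [3.27, 140.29], [-89.18, 269.18], [5.43, 117.66], [-154.24, 154.24]. Speed limits (degrees/s): [147.25, 147.25, 180, 180, 180, 180, 180].

## Interface

Orientations are given as [roll, pitch, yaw] about the fixed x, y, z axes, in that order (R = Rz(yaw) Ry(pitch) Rx(roll)).
In Python, from plant import env, vision, ticket gives the robot as it stands. The module is installed in compiled form; this text tells all that it offers.
- The arm moves only by the tool play_rows, never from a script. Its argument "series" is a list of rows, each a list of 6 numbers: the shift along the tool's x, y, z in m, then the turn, a rotation vector about the tool's x, y, z in rad. A call has 1 to 20 rows; each row shifts and turns the commanded pose from where the row before left it, along the tool's axes as they then stand; what a row does not reach is not made up. A row lasts 1/12 s, in which the tool goes at most 41.7 mm and 7.16 degrees, less where a joint would pass 70% of its speed; a pose out of reach is approached as far as the arm can. A call with a gripper value outside its range is refused whole. "gripper" is the opening, from -1 (shut) to 1 (fully open), set as the call begins (left out, the last holds). The fingers move at their own pace and stop on an object; "squeeze" is the grip in N (left out, the last holds). Time passes only in rows, so rows that do not move let the fingers close. It gives the time, the measured TCP pose, the force, the opening and the grip force at its end, in the units of the state.
- env.get_state(): the state, without advancing time (a new reading comes with each control period).
- vision.read_camera(name): name is "scene" or "side" or "wrist"; returns the picture (384x512x3 uint8, red, green, blue); there is no depth.
- vision.camera_info(name): a dict with "K" (3x3 intrinsics, pixels), "rvec" (rotation vector, rad) and "tvec" (3), from world to camera coordinates, as OpenCV has them. Camera axes: x right, y down, z forward; pixel columns grow to the right and rows downward; lengths in m; the calibration is good to about 2 mm. A picture is of the moment at which its call begins: read the wrist's pose just before it. camera_info takes no time and is no camera call; for the wrist camera it gives the pose at the moment of the call.
- ticket.hand_in(): hands the job in; it is judged then, once.
The state is a dict: "time_s": time; "joint_positions": joint angles; "qvel": joint speeds; "effort": joint torques, N m; "eef_pos": TCP position; "ee_rot": TCP orientation; "contact_force": force on the tool from outside, world axes, zero at the start; "wrist_torque": the same for the moment, N m; "gripper_width": finger opening in m; "grasp_force": force on a finger pad.
Only numpy, scipy, OpenCV 4.12 (cv2) and the standard library are available. Lean on these libraries where they do the work, as an engineer would, in place of code of your own. Each camera call takes 0.05 s, during which the arm holds its last target. There are 200 camera calls.

## Working session

There is one attempt and no reset: what is moved stays moved. The work goes in short steps, Python scripts to look and compute and a tool call to move; the robot and the scene stay as the last step left them, time stands still between calls to the robot, and variables do not carry over. Pictures are saved under pics/ and viewed, at most 10 in all, crops included, and the job is handed in when it is done.

Besides the shell and the picture viewer there is one more tool, called after "Call:" in YAML: its name, and indented under it one key for each argument. play_rows: Moves the arm, as the interface text tells. Its arguments: {"type":"object","properties":{"series":{"type":"array","items":{"type":"array","items":{"type":"number"}}},"gripper":{"type":"number"},"squeeze":{"type":"number"}},"required":["series"]}

```bash
mkdir -p pics; python3 - <<'E'
from plant import env, vision
import cv2, numpy as np
s=env.get_state(); print(s)
a=vision.read_camera("scene"); b=vision.read_camera("side"); c=vision.read_camera("wrist")
for n,i in zip("abc",(a,b,c)): cv2.imwrite(f"pics/{n}0.png",i[:,:,::-1])
for n in("scene","side","wrist"): print(n,vision.camera_info(n))
E
```

```text
{'time_s': 0.0, 'joint_positions': array([-72.18538223,  18.43991014,  -4.01678851,  83.17471328,
         1.29364324,  78.54055946,  -3.25829547]), 'qvel': array([ 0.02062992, -0.07198692, -0.04007551,  0.03609013, -0.02803918,
        0.03858167,  0.0037763 ]), 'effort': array([ 2.49909465e-05, -4.91291821e+01, -4.04321887e-01, -3.12515116e+01,
       -6.40980061e-02,  4.40289569e-02,  1.86002562e-04]), 'eef_pos': array([0.19001511, 0.62116806, 0.29115356]), 'ee_rot': array([-1.79889990e+02,  4.00055822e-03,  1.62997758e+02]), 'contact_force': array([ 0.26056908,  0.02289318, -0.44732263]), 'wrist_torque': array([0.05748928, 0.0190501 , 0.05522619]), 'grasp_force': 0.0, 'gripper_width': 0.0870151928564152}
scene {'K': array([[383.09412499,   0.        , 260.49514059],
       [  0.        , 383.09412499, 187.12651626],
       [  0.        ,   0.        ,   1.        ]]), 'rvec': array([ 2.0924294 ,  1.64085737, -0.48598329]), 'tvec': array([-0.1952698 , -0.40188741,  1.4051032 ])}
side {'K': array([[429.14598523,   0.        , 257.49531556],
       [  0.        , 429.14598523, 187.32650962],
       [  0.        ,   0.        ,   1.        ]]), 'rvec': array([ 0.11457063, -2.88467021,  1.20401718]), 'tvec': array([0.54871055, 0.05126842, 1.3037823 ])}
wrist {'K': array([[298.23963884,   0.        , 255.29886985],
       [  0.        , 298.23963884, 192.67445589],
       [  0.        ,   0.        ,   1.        ]]), 'rvec': array([-2.35497392, -1.74207967, -0.22092674]), 'tvec': array([-0.64979407, -0.03112406,  0.39021692])}
```

View pics/a0.png

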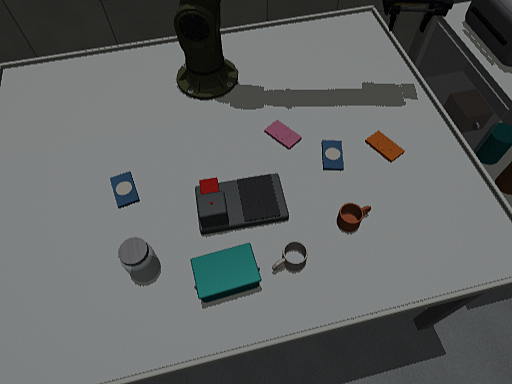

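View pics/b0.png

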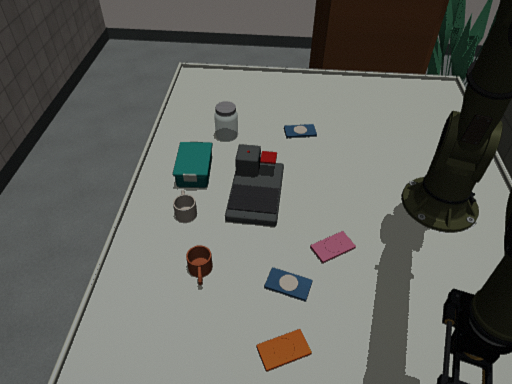

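The blue saucers are at scene px (124,188) and (333,154), each with a white disc. The lookalikes are pink (283,134) and orange (385,146), and I reject both by colour. The warmer is at (240,203), with its red lever at (209,185).

```bash
cat > h.py <<'E'
from plant import env, vision
import cv2, numpy as np
def cast(ci,px,z):
    px=np.asarray(px,float).reshape(-1,2)
    R=cv2.Rodrigues(ci["rvec"])[0]; C=-R.T@ci["tvec"]
    d=(R.T@np.linalg.inv(ci["K"])@np.c_[px,np.ones(len(px))].T).T
    return (C+d*((z-C[2])/d[:,2])[:,None])[:,:2]
def rect(P):
    (c,(w,h),a)=cv2.minAreaRect((P*1000).astype(np.float32))
    if w<h: w,h,a=h,w,a+90
    return np.round(c,1),round(w,1),round(h,1),round((a+90)%180-90,1)
def blobs(m,amin=40):
    cs,_=cv2.findContours(m.astype(np.uint8),cv2.RETR_EXTERNAL,cv2.CHAIN_APPROX_NONE)
    return [c.reshape(-1,2) for c in cs if cv2.contourArea(c)>amin]
def hsv(im): return [x.astype(int) for x in cv2.split(cv2.cvtColor(im,cv2.COLOR_RGB2HSV))]
E
python3 - <<'E'
from h import *
for n,f in(("scene","a"),("side","b")):
    im=cv2.imread(f"pics/{f}0.png")[:,:,::-1].copy(); H,S,V=hsv(im); ci=vision.camera_info(n)
    print(n)
    for nm,m,z in(("blue",(H>100)&(H<125)&(S>110)&(V>40),.012),("red",((H<5)|(H>175))&(S>200)&(V>120),.09),("dark",(V<48)&(S<90),.036)):
        for c in blobs(m,60):
            P=cast(ci,c,z)
            if .3<P[:,0].mean()<1.1 and abs(P[:,1].mean())<.6: print(nm,c.mean(0).round(),rect(P))
im=cv2.imread("pics/a0.png"); s=cv2.imread("pics/b0.png")
A=cv2.resize(im[100:280,90:390],(800,480),interpolation=cv2.INTER_CUBIC)
cv2.imwrite("pics/crop.png",A)
E
```

```text
scene
blue [124. 189.] (array([ 424. , -319.1]), 108.0, 60.3, 10.5)
blue [332. 154.] (array([452.4, 321.8]), 107.0, 60.3, -16.1)
dark [328. 347.] (array([1009.2,  137.7]), 936.6, 110.9, -90.0)
dark [294. 265.] (array([781.4,  98.8]), 56.2, 27.3, 70.1)
dark [295. 248.] (array([737.6, 115.5]), 52.8, 33.9, 69.7)
dark [238. 209.] (array([568.7,   5.3]), 245.2, 159.1, 87.6)
side
blue [288. 283.] (array([449.2, 323. ]), 107.0, 60.1, -16.4)
blue [300. 131.] (array([ 421.8, -315.9]), 107.1, 57.2, 10.3)
red [268. 156.] (array([524.5, -70.1]), 42.9, 42.7, -87.5)
dark [251. 221.] (array([560.4, 147.2]), 143.8, 30.1, 1.9)
dark [255. 199.] (array([557. ,  58.2]), 144.9, 106.1, -3.0)
dark [254. 166.] (array([566.4, -97. ]), 130.7, 122.1, -86.7)
```

View pics/crop.png

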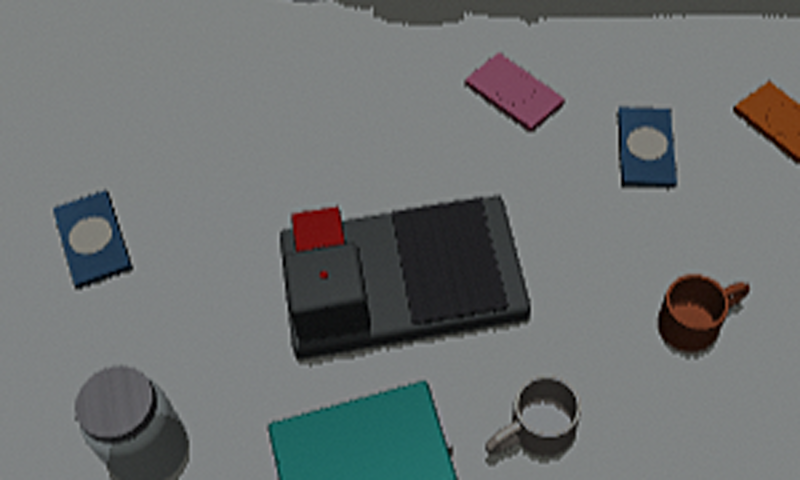

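The crop confirms the choice: two blue slabs with white discs. The plate is at about (0.557,0.058) with yaw about -3°. I'm going to the right saucer first.

Call:
play_rows:
  series:
    - [-0.012, -0.007, 0.003, 0, 0, 0]
    - [-0.024, -0.015, 0.006, 0, 0, 0]
    - [-0.026, -0.016, 0.007, 0, 0, 0]
    - [-0.026, -0.016, 0.007, 0, 0, 0]
    - [-0.026, -0.016, 0.007, 0, 0, 0]
    - [-0.026, -0.016, 0.007, 0, 0, 0]
    - [-0.026, -0.016, 0.007, 0, 0, 0]
    - [-0.026, -0.016, 0.007, 0, 0, 0]
    - [-0.026, -0.016, 0.007, 0, 0, 0]
    - [-0.026, -0.016, 0.007, 0, 0, 0]
    - [-0.026, -0.016, 0.007, 0, 0, 0]
    - [-0.026, -0.016, 0.007, 0, 0, 0]
    - [-0.024, -0.015, 0.006, 0, 0, 0]
    - [-0.012, -0.007, 0.003, 0, 0, 0]
    - [0, 0, 0, 0, 0, 0]
    - [0, 0, 0, 0, 0, 0]
    - [0, 0, 0, 0, 0, 0]
  gripper: 1
  squeeze: 15

```text
time_s: 1.57
eef_pos: [0.4472, 0.33, 0.2043]
ee_rot: [180.0, -0.0, 163.0]
contact_force: [-0.5, 0.6, 0.8]
gripper_width: 0.0867
grasp_force: 0.0
```

```bash
cat >> h.py <<'E'
from scipy.spatial.transform import Rotation as Ro
def to(p,yaw):
    "tool-frame shift and turn (rotvec, rad) from the measured pose to p, pointing down with yaw"
    s=env.get_state(); R=Ro.from_euler("xyz",s["ee_rot"],degrees=True); T=Ro.from_euler("xyz",[180,0,yaw],degrees=True)
    return R.inv().apply(np.array(p)-s["eef_pos"]).round(4),(R.inv()*T).as_rotvec().round(4)
def wrist(z,f):
    s=env.get_state(); ci=vision.camera_info("wrist"); im=vision.read_camera("wrist"); cv2.imwrite(f"pics/{f}.png",im[:,:,::-1])
    H,S,V=hsv(im)
    for c in blobs((H>100)&(H<125)&(S>110)&(V>40),300): print(c.min(0),c.max(0),rect(cast(ci,c,z)))
    print(s["time_s"],s["eef_pos"].round(4),s["ee_rot"].round(2),s["contact_force"].round(2)); return im,ci
E
python3 -c "
from h import *
im,ci=wrist(.012,'w1'); R=cv2.Rodrigues(ci['rvec'])[0]; print(-R.T@ci['tvec'])
print(to([.451,.322,.074],163.8))"
```

```text
1.5667 [0.4472 0.33   0.2043] [ 1.7997e+02 -4.0000e-02  1.6304e+02] [-0.52  0.55  0.81]
[0.38274306 0.34992715 0.29802548]
(array([-0.0064, -0.0071,  0.1304]), array([ 0.0008, -0.0005, -0.0121]))
```

View pics/w1.png

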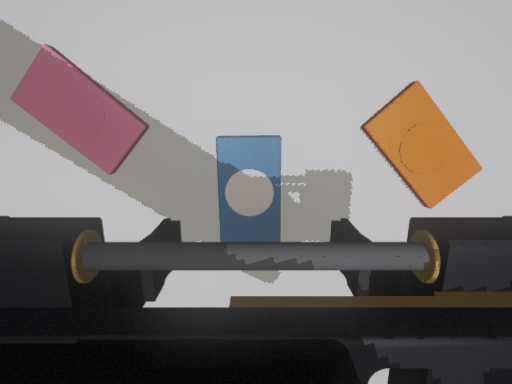

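The wrist view shows the saucer at px (249,190), its far end hidden by the gripper bar at row 243. I can get the centre from the disc and the yaw from the sides.

```bash
cat >> h.py <<'E'
def saucer(im,ci,z,box=(150,330,100,242)):
    H,S,V=hsv(im); x0,x1,y0,y1=box
    w=np.zeros(H.shape,bool); w[y0:y1,x0:x1]=1
    m=w&(H>95)&(H<125)&(S>100)&(V>25)
    b=max(blobs(m,200),key=len); P=cast(ci,b,z)
    hull=np.zeros(H.shape,np.uint8); cv2.fillConvexPoly(hull,cv2.convexHull(b.reshape(-1,1,2)),1)
    hull=cv2.erode(hull,np.ones((5,5)))
    d=max(blobs((hull>0)&(S<90),100),key=cv2.contourArea)
    (c,(a,e),_)=cv2.minAreaRect((cast(ci,d,z)*1000).astype(np.float32))
    print("slab",rect(P),"disc",np.round(c,1),round(a,1),round(e,1))
E
python3 -c "
from h import *
im=cv2.imread('pics/w1.png')[:,:,::-1].copy(); ci=vision.camera_info('wrist'); saucer(im,ci,.012)"
```

```text
Traceback (most recent call last):
  File "h.py", line 30, in saucer
    b=max(blobs(m,200),key=len); P=cast(ci,b,z)
ValueError: max() iterable argument is empty
```

```bash
python3 -c "
from h import *
im=cv2.imread('pics/w1.png')[:,:,::-1].copy(); ci=vision.camera_info('wrist')
print([im[p] for p in((150,250),(220,250),(190,250))],[x[150,250] for x in hsv(im)])
H,S,V=hsv(im); m=(H>95)&(H<125)&(S>100)&(V>25); print([ (len(c),c.min(0),c.max(0)) for c in blobs(m,20)])"
```

```text
[array([105, 138, 166], dtype=uint8), array([ 64,  83, 101], dtype=uint8), array([150, 142, 137], dtype=uint8)] [np.int64(104), np.int64(94), np.int64(166)]
[]
```

```bash
sed -i 's/(S>100)&(V>25)/(S>55)\&(V>25)/; s/(S<90),100/(S<45),100/' h.py; python3 -c "
from h import *
im=cv2.imread('pics/w1.png')[:,:,::-1].copy(); ci=vision.camera_info('wrist'); saucer(im,ci,.012)"
```

```text
slab (array([449.9, 323.8]), 107.4, 61.1, -16.2) disc [451.8 323.2] 47.7 48.1
```

Call:
play_rows:
  series:
    - [-0.0065, -0.006, 0, 0, 0, -0.012]
    - [0, 0, 0.015, 0, 0, 0]
    - [0, 0, 0.025, 0, 0, 0]
    - [0, 0, 0.025, 0, 0, 0]
    - [0, 0, 0.025, 0, 0, 0]
    - [0, 0, 0.02, 0, 0, 0]
    - [0, 0, 0.012, 0, 0, 0]
    - [0, 0, 0.006, 0, 0, 0]
    - [0, 0, 0.003, 0, 0, 0]
    - [0, 0, 0, 0, 0, 0]
    - [0, 0, 0, 0, 0, 0]
    - [0, 0, 0, 0, 0, 0]

```text
time_s: 2.62
eef_pos: [0.4531, 0.3224, 0.0746]
ee_rot: [179.9, 0.1, 163.7]
contact_force: [0.8, 0.0, -0.2]
gripper_width: 0.0873
grasp_force: 0.0
```

Call:
play_rows:
  series:
    - [0, 0, 0, 0, 0, 0]
    - [0, 0, 0, 0, 0, 0]
    - [0, 0, 0, 0, 0, 0]
    - [0, 0, 0, 0, 0, 0]
    - [0, 0, 0, 0, 0, 0]
    - [0, 0, 0, 0, 0, 0]
    - [0, 0, 0, 0, 0, 0]
    - [0, 0, 0, 0, 0, 0]
    - [0, 0, 0, 0, 0, 0]
    - [0, 0, 0, 0, 0, 0]
  gripper: 0.2
  squeeze: 15

```text
time_s: 3.45
eef_pos: [0.4525, 0.3218, 0.0734]
ee_rot: [180.0, 0.0, 163.7]
contact_force: [-0.3, -0.7, 1.8]
gripper_width: 0.0616
grasp_force: 15.0
```

```bash
python3 -c "
from h import *
print(env.get_state()['eef_pos'],env.get_state()['contact_force']); print(to([.557,.058,.2],177.2))"
```

```text
[0.45248861 0.32179953 0.07338255] [-0.28603261 -0.70665331  1.76995992]
(array([-0.1744, -0.2238, -0.1266]), array([ 1.000e-04,  1.000e-04, -2.359e-01]))
```

Call:
play_rows:
  series:
    - [0, 0, -0.015, 0, 0, 0]
    - [0, 0, -0.03, 0, 0, -0.047]
    - [0, 0, -0.037, 0, 0, -0.047]
    - [0, 0, -0.037, 0, 0, -0.047]
    - [0, 0, -0.035, 0, 0, -0.047]
    - [-0.01, -0.0104, -0.023, 0, 0, -0.047]
    - [-0.02, -0.021, 0, 0, 0, 0]
    - [-0.024, -0.025, 0, 0, 0, 0]
    - [-0.024, -0.025, 0, 0, 0, 0]
    - [-0.024, -0.025, 0, 0, 0, 0]
    - [-0.024, -0.025, 0, 0, 0, 0]
    - [-0.024, -0.025, 0, 0, 0, 0]
    - [-0.024, -0.025, 0, 0, 0, 0]
    - [-0.024, -0.025, 0, 0, 0, 0]
    - [-0.022, -0.025, 0, 0, 0, 0]
    - [-0.014, -0.015, 0, 0, 0, 0]
    - [-0.006, -0.006, 0, 0, 0, 0]
    - [0, 0, 0, 0, 0, 0]
    - [0, 0, 0, 0, 0, 0]
    - [0, 0, 0, 0, 0, 0]

```text
time_s: 5.12
eef_pos: [0.6781, 0.0599, 0.2498]
ee_rot: [179.9, -0.1, 177.3]
contact_force: [-0.4, 0.8, -2.0]
gripper_width: 0.0618
grasp_force: 15.0
```

```bash
python3 -c "
from h import *
im,ci=wrist(.186,'w2')
print(to([.557,.058,.115],177.2), env.get_state()['gripper_width'])"
```

```text
5.1167 [0.6781 0.0599 0.2498] [ 1.7990e+02 -9.0000e-02  1.7731e+02] [-0.43  0.82 -2.03]
(array([ 0.1208, -0.0078,  0.1352]), array([ 0.0016, -0.0011,  0.0023])) 0.061940395150195074
```

View pics/w2.png

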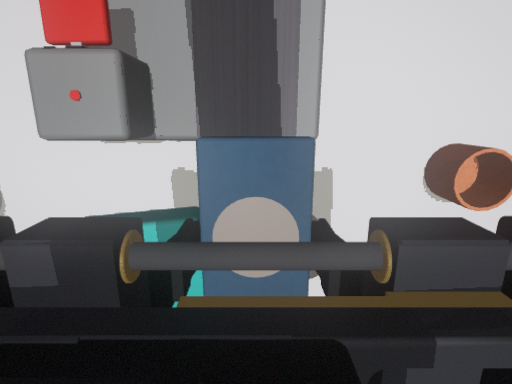

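The plate runs off the top of the image, so I'm backing off and rising a little for a full view.

Call:
play_rows:
  series:
    - [-0.015, 0, -0.02, 0, 0, 0]
    - [-0.02, 0, -0.035, 0, 0, 0]
    - [-0.01, 0, -0.025, 0, 0, 0]
    - [0, 0, 0, 0, 0, 0]
    - [0, 0, 0, 0, 0, 0]
    - [0, 0, 0, 0, 0, 0]
    - [0, 0, 0, 0, 0, 0]

```text
time_s: 5.75
eef_pos: [0.7226, 0.0561, 0.3283]
ee_rot: [180.0, -0.2, 177.2]
contact_force: [-0.7, 0.3, -1.8]
gripper_width: 0.0618
grasp_force: 15.0
```

```bash
python3 -c "
from h import *
im,ci=wrist(.26,'w3'); saucer(im,ci,.33-.0734+.012,(150,370,60,242))
H,S,V=hsv(im)
print('red',[ (c.mean(0),rect(cast(ci,c,.09))) for c in blobs(((H<6)|(H>174))&(S>180)&(V>100),300)])
for y in (30,70,110): print(y,[int(v) for v in V[y,130:340:4]],[int(v) for v in S[y,130:340:12]])
"
```

```text
5.75 [0.7226 0.0561 0.3283] [179.98  -0.21 177.22] [-0.72  0.34 -1.8 ]
slab (array([694. ,  57.6]), 61.1, 56.8, 87.2) disc [708.9  56.9] 47.6 24.6
red []
30 [148, 149, 149, 151, 152, 124, 71, 56, 63, 144, 144, 145, 145, 145, 146, 145, 146, 146, 96, 90, 72, 69, 70, 67, 68, 69, 68, 68, 71, 69, 66, 69, 68, 68, 68, 71, 110, 113, 115, 114, 111, 158, 158, 158, 159, 119, 215, 216, 216, 216, 216, 216, 216] [0, 2, 11, 4, 4, 4, 5, 15, 19, 15, 12, 15, 9, 11, 3, 4, 2, 4]
70 [154, 155, 156, 157, 157, 156, 120, 67, 64, 65, 65, 149, 148, 151, 150, 151, 151, 152, 151, 144, 75, 77, 77, 74, 73, 75, 75, 75, 75, 72, 71, 74, 74, 74, 73, 76, 87, 117, 120, 124, 119, 162, 164, 165, 160, 193, 216, 216, 217, 217, 217, 217, 217] [3, 3, 4, 4, 3, 3, 3, 13, 10, 14, 7, 14, 6, 12, 3, 3, 4, 2]
110 [216, 216, 216, 217, 216, 216, 216, 217, 216, 216, 216, 217, 216, 215, 216, 216, 216, 216, 216, 216, 216, 167, 165, 165, 166, 164, 165, 164, 165, 165, 165, 164, 164, 165, 165, 166, 180, 216, 216, 216, 217, 216, 217, 217, 218, 218, 217, 217, 218, 218, 218, 218, 218] [4, 4, 2, 2, 2, 2, 2, 12, 12, 12, 12, 12, 7, 2, 4, 4, 2, 2]
```

View pics/w3.png

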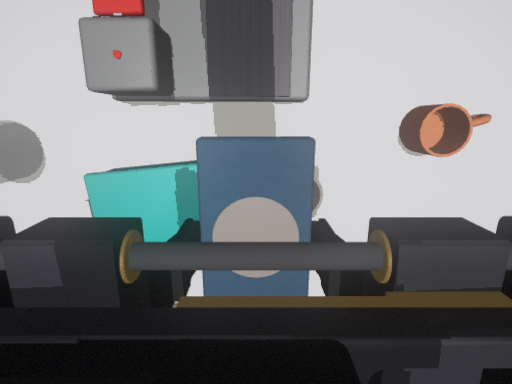

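I moved the wrong way: image up is world -x. I'll step back 45 mm so the plate fits above the held saucer.

Call:
play_rows:
  series:
    - [0.015, 0, 0, 0, 0, 0]
    - [0.02, 0, 0, 0, 0, 0]
    - [0.01, 0, 0, 0, 0, 0]
    - [0, 0, 0, 0, 0, 0]
    - [0, 0, 0, 0, 0, 0]
    - [0, 0, 0, 0, 0, 0]
    - [0, 0, 0, 0, 0, 0]

```text
time_s: 6.38
eef_pos: [0.6794, 0.0573, 0.3297]
ee_rot: [-180.0, -0.0, 177.1]
contact_force: [-0.4, 0.0, -2.3]
gripper_width: 0.0614
grasp_force: 15.0
```

```bash
python3 -c "
from h import *
im,ci=wrist(.26,'w4')
H,S,V=hsv(im); w=np.zeros(V.shape,bool); w[:140,150:340]=1
e=cv2.resize(im[0:170,60:360],(800,453),interpolation=cv2.INTER_NEAREST); cv2.imwrite('pics/w4c.png',e[:,:,::-1])
print('red',[ (c.mean(0),rect(cast(ci,c,.09))) for c in blobs(((H<10)|(H>170))&(S>120)&(V>80),200)])
"
```

```text
6.3833 [0.6794 0.0573 0.3297] [-1.7999e+02 -1.0000e-02  1.7714e+02] [-0.38  0.02 -2.27]
red [(array([122.00520833,  34.890625  ]), (array([526.6, -70.2]), 50.1, 46.2, 87.1))]
```

View pics/w4c.png

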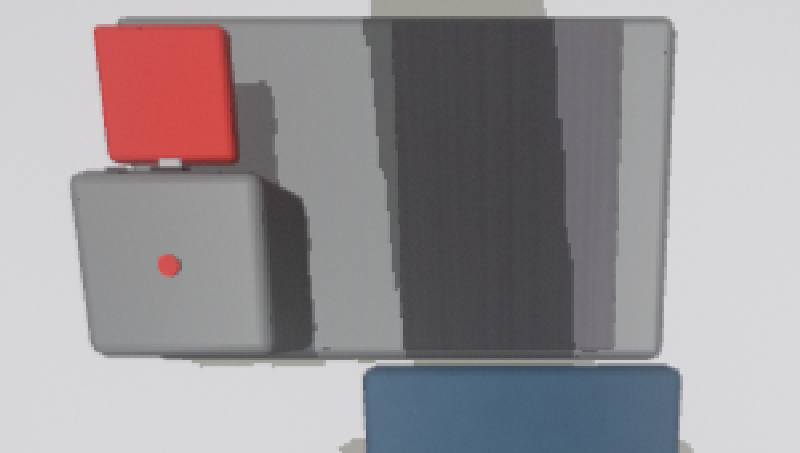

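```bash
python3 -c "
from h import *
ci=vision.camera_info('wrist'); k=np.array([60,0]); 
P=cast(ci,np.array([[392,20],[624,20],[614,350],[404,350]])/2.6667+k,.036)*1000; print(P.round(1),P.mean(0))
Q=cast(ci,np.array([[672,20],[661,355]])/2.6667+k,.03)*1000; print(Q.round(1))
for a,b in((0,3),(1,2)): print(np.degrees(np.arctan2(*(P[b]-P[a])[::-1])))
"
```

```text
[[488.5  11.2]
 [493.6 111.6]
 [633.7 104.4]
 [628.6   4.2]] [561.10298441  57.83033195]
[[492.8 133.5]
 [637.5 127.8]]
-2.8603509956763387
-2.967135586221501
```

Call:
play_rows:
  series:
    - [0.012, 0, 0, 0, 0, 0]
    - [0.022, -0.001, 0.006, 0, 0, 0]
    - [0.025, -0.001, 0.02, 0, 0, 0]
    - [0.025, -0.001, 0.025, 0, 0, 0]
    - [0.02, -0.001, 0.025, 0, 0, 0]
    - [0.01, -0.001, 0.025, 0, 0, 0]
    - [0.003, 0, 0.025, 0, 0, 0]
    - [0, 0, 0.02, 0, 0, 0]
    - [0, 0, 0.015, 0, 0, 0]
    - [0, 0, 0.01, 0, 0, 0]
    - [0, 0, 0.005, 0, 0, 0]
    - [0, 0, 0, 0, 0, 0]
    - [0, 0, 0, 0, 0, 0]
    - [0, 0, 0, 0, 0, 0]

```text
time_s: 7.6
eef_pos: [0.5629, 0.0582, 0.1554]
ee_rot: [180.0, 0.1, 177.1]
contact_force: [0.7, 0.1, -1.5]
gripper_width: 0.0615
grasp_force: 15.0
```

```bash
python3 -c "
from h import *
print(to([.562,.058,.1105],177.1))"
```

```text
(array([ 0.001 , -0.0002,  0.0449]), array([0.0005, 0.0021, 0.0007]))
```

Call:
play_rows:
  series:
    - [0.001, 0, 0.01, 0, 0, 0]
    - [0, 0, 0.015, 0, 0, 0]
    - [0, 0, 0.01, 0, 0, 0]
    - [0, 0, 0.005, 0, 0, 0]
    - [0, 0, 0.003, 0, 0, 0]
    - [0, 0, 0.002, 0, 0, 0]
    - [0, 0, 0, 0, 0, 0]
    - [0, 0, 0, 0, 0, 0]
    - [0, 0, 0, 0, 0, 0]
    - [0, 0, 0, 0, 0, 0]

```text
time_s: 8.43
eef_pos: [0.5612, 0.0583, 0.1096]
ee_rot: [180.0, 0.0, 177.2]
contact_force: [-0.0, 0.7, -2.0]
gripper_width: 0.0617
grasp_force: 15.0
```

Call:
play_rows:
  series:
    - [0, 0, 0.001, 0, 0, 0]
    - [0, 0, 0, 0, 0, 0]
    - [0, 0, 0, 0, 0, 0]

```text
time_s: 8.68
eef_pos: [0.5613, 0.0583, 0.1094]
ee_rot: [180.0, 0.0, 177.2]
contact_force: [-2.6, -0.7, 5.8]
gripper_width: 0.0616
grasp_force: 15.0
```

Call:
play_rows:
  series:
    - [0, 0, 0, 0, 0, 0]
    - [0, 0, 0, 0, 0, 0]
    - [0, 0, 0, 0, 0, 0]
    - [0, 0, 0, 0, 0, 0]
    - [0, 0, 0, 0, 0, 0]
    - [0, 0, 0, 0, 0, 0]
  gripper: 1

```text
time_s: 9.18
eef_pos: [0.5609, 0.0582, 0.1082]
ee_rot: [-180.0, -0.0, 177.1]
contact_force: [0.0, -0.4, 0.2]
gripper_width: 0.0856
grasp_force: 0.0
```

Call:
play_rows:
  series:
    - [0, 0, -0.01, 0, 0, 0]
    - [0, 0, -0.02, 0, 0, 0]
    - [0, 0, -0.035, 0, 0, 0]
    - [0, 0, -0.035, 0, 0, 0]
    - [0, 0, -0.025, 0, 0, 0]
    - [0, 0, -0.01, 0, 0, 0]
    - [0, 0, 0, 0, 0, 0]
    - [0, 0, 0, 0, 0, 0]
    - [0, 0, 0, 0, 0, 0]
    - [0, 0, 0, 0, 0, 0]

```text
time_s: 10.02
eef_pos: [0.5599, 0.0581, 0.2412]
ee_rot: [-179.9, -0.2, 177.1]
contact_force: [0.1, -0.7, -0.5]
gripper_width: 0.0871
grasp_force: 0.0
```

```bash
python3 -c "
from h import *
im,ci=wrist(.048,'w5'); saucer(im,ci,.048)
print(to([.423,-.317,.24],190.4))"
```

```text
10.0167 [0.5599 0.0581 0.2412] [-179.94   -0.2   177.15] [ 0.05 -0.68 -0.53]
slab (array([559.7,  58.6]), 109.3, 62.0, -2.8) disc [560.2  58.4] 48.5 47.7
(array([ 0.1182, -0.3815,  0.0021]), array([-0.0006, -0.0034, -0.2312]))
```

Call:
play_rows:
  series:
    - [0, 0, 0, 0, 0, -0.046]
    - [0, 0, 0, 0, 0, -0.062]
    - [0, 0, 0, 0, 0, -0.062]
    - [0, 0, 0, 0, 0, -0.061]
    - [0.008, -0.0135, 0, 0, 0, 0]
    - [0.0155, -0.0265, 0, 0, 0, 0]
    - [0.0155, -0.0265, 0, 0, 0, 0]
    - [0.0155, -0.0265, 0, 0, 0, 0]
    - [0.0155, -0.0265, 0, 0, 0, 0]
    - [0.0155, -0.0265, 0, 0, 0, 0]
    - [0.0155, -0.0265, 0, 0, 0, 0]
    - [0.0155, -0.0265, 0, 0, 0, 0]
    - [0.0155, -0.0265, 0, 0, 0, 0]
    - [0.0155, -0.0265, 0, 0, 0, 0]
    - [0.0155, -0.0265, 0.005, 0, 0, 0]
    - [0.0155, -0.0265, 0.01, 0, 0, 0]
    - [0.0155, -0.0265, 0.01, 0, 0, 0]
    - [0.008, -0.013, 0.01, 0, 0, 0]
    - [0, 0, 0, 0, 0, 0]
    - [0, 0, 0, 0, 0, 0]

```text
time_s: 11.73
eef_pos: [0.4224, -0.3179, 0.2072]
ee_rot: [179.9, -0.1, -169.9]
contact_force: [0.1, -0.2, 0.1]
gripper_width: 0.0867
grasp_force: 0.0
```

Call:
play_rows:
  series:
    - [0, 0, 0, 0, 0, 0]
    - [0, 0, 0, 0, 0, 0]

```text
time_s: 11.9
eef_pos: [0.425, -0.316, 0.2085]
ee_rot: [180.0, 0.0, -169.5]
contact_force: [-0.1, -0.1, 0.3]
gripper_width: 0.087
grasp_force: 0.0
```

```bash
python3 -c "
from h import *
im,ci=wrist(.012,'w6'); saucer(im,ci,.012)
print(to([.423,-.317,.0734],190.4))"
```

```text
11.9 [ 0.425  -0.316   0.2085] [ 1.7998e+02  4.0000e-02 -1.6953e+02] [-0.08 -0.08  0.33]
slab (array([ 422.9, -319.5]), 107.9, 61.0, 10.4) disc [ 423.5 -319.4] 48.0 48.0
(array([ 0.0024, -0.0007,  0.1352]), array([0.0002, 0.0009, 0.0017]))
```

Call:
play_rows:
  series:
    - [0.002, -0.003, 0.005, 0, 0, 0]
    - [0, 0, 0.02, 0, 0, 0]
    - [0, 0, 0.025, 0, 0, 0]
    - [0, 0, 0.025, 0, 0, 0]
    - [0, 0, 0.025, 0, 0, 0]
    - [0, 0, 0.018, 0, 0, 0]
    - [0, 0, 0.01, 0, 0, 0]
    - [0, 0, 0.005, 0, 0, 0]
    - [0, 0, 0.002, 0, 0, 0]
    - [0, 0, 0, 0, 0, 0]
    - [0, 0, 0, 0, 0, 0]
    - [0, 0, 0, 0, 0, 0]
    - [0, 0, 0, 0, 0, 0]

```text
time_s: 13.03
eef_pos: [0.4235, -0.3207, 0.0742]
ee_rot: [-180.0, 0.1, -169.6]
contact_force: [0.3, 0.5, -0.0]
gripper_width: 0.0868
grasp_force: 0.0
```

Call:
play_rows:
  series:
    - [0, 0, 0, 0, 0, 0]
    - [0, 0, 0, 0, 0, 0]
    - [0, 0, 0, 0, 0, 0]
    - [0, 0, 0, 0, 0, 0]
    - [0, 0, 0, 0, 0, 0]
    - [0, 0, 0, 0, 0, 0]
    - [0, 0, 0, 0, 0, 0]
    - [0, 0, 0, 0, 0, 0]
  gripper: 0.2

```text
time_s: 13.7
eef_pos: [0.4229, -0.3203, 0.0732]
ee_rot: [180.0, -0.0, -169.6]
contact_force: [0.2, 1.2, 1.3]
gripper_width: 0.0616
grasp_force: 15.0
```

```bash
python3 -c "
from h import *
print(env.get_state()['eef_pos'],env.get_state()['ee_rot']); print(to([.560,.058,.20],177.2))"
```

```text
[ 0.42288242 -0.3203152   0.07324533] [ 1.79985225e+02 -1.66477226e-03 -1.69618537e+02]
(array([-0.203 ,  0.3474, -0.1267]), array([ 3.000e-04, -1.000e-04,  2.301e-01]))
```

Call:
play_rows:
  series:
    - [0, 0, -0.015, 0, 0, 0]
    - [0, 0, -0.035, 0, 0, 0.05]
    - [0, 0, -0.038, 0, 0, 0.06]
    - [0, 0, -0.038, 0, 0, 0.06]
    - [-0.004, 0.0135, -0.024, 0, 0, 0.06]
    - [-0.0085, 0.0275, 0, 0, 0, 0]
    - [-0.0085, 0.0275, 0, 0, 0, 0]
    - [-0.0085, 0.0275, 0, 0, 0, 0]
    - [-0.0085, 0.0275, 0, 0, 0, 0]
    - [-0.0085, 0.0275, 0, 0, 0, 0]
    - [-0.0085, 0.0275, 0, 0, 0, 0]
    - [-0.0085, 0.0275, 0, 0, 0, 0]
    - [-0.0085, 0.0275, 0, 0, 0, 0]
    - [-0.0085, 0.0275, 0, 0, 0, 0]
    - [-0.0085, 0.0275, 0, 0, 0, 0]
    - [-0.0085, 0.0275, 0, 0, 0, 0]
    - [-0.0085, 0.0275, 0, 0, 0, 0]
    - [-0.0085, 0.0275, 0, 0, 0, 0]
    - [-0.0035, 0.0138, 0, 0, 0, 0]
    - [0, 0, 0, 0, 0, 0]

```text
time_s: 15.37
eef_pos: [0.5589, 0.0629, 0.2225]
ee_rot: [179.9, -0.0, 177.6]
contact_force: [-0.3, 0.4, -2.0]
gripper_width: 0.0616
grasp_force: 15.0
```

Call:
play_rows:
  series:
    - [0, 0, 0, 0, 0, 0]
    - [0, 0, 0, 0, 0, 0]
    - [0, 0, 0, 0, 0, 0]

```text
time_s: 15.62
eef_pos: [0.5584, 0.0563, 0.2232]
ee_rot: [-180.0, -0.0, 177.0]
contact_force: [-0.4, -0.1, -1.0]
gripper_width: 0.0622
grasp_force: 15.0
```

```bash
python3 -c "
from h import *
print(to([.5597,.0583,.1215],177.2))"
```

```text
(array([-0.0012,  0.0022,  0.1017]), array([-0.0008, -0.0002, -0.0028]))
```

Call:
play_rows:
  series:
    - [-0.001, 0.002, 0.01, 0, 0, -0.002]
    - [0, 0, 0.02, 0, 0, 0]
    - [0, 0, 0.025, 0, 0, 0]
    - [0, 0, 0.02, 0, 0, 0]
    - [0, 0, 0.01, 0, 0, 0]
    - [0, 0, 0.006, 0, 0, 0]
    - [0, 0, 0.003, 0, 0, 0]
    - [0, 0, 0, 0, 0, 0]
    - [0, 0, 0, 0, 0, 0]
    - [0, 0, 0, 0, 0, 0]
    - [0, 0, 0, 0, 0, 0]

```text
time_s: 16.53
eef_pos: [0.5605, 0.0605, 0.1303]
ee_rot: [180.0, 0.1, 177.3]
contact_force: [-0.0, -0.2, -1.8]
gripper_width: 0.0617
grasp_force: 15.0
```

```bash
python3 -c "
from h import *
print(env.get_state()['contact_force'],to([.5597,.0583,.1215],177.2))"
```

```text
[-0.01334296 -0.24535337 -1.76890988] (array([ 0.0007, -0.0023,  0.0088]), array([0.0007, 0.0019, 0.0022]))
```

Call:
play_rows:
  series:
    - [0.0005, -0.002, 0.004, 0, 0, 0]
    - [0, 0, 0.003, 0, 0, 0]
    - [0, 0, 0, 0, 0, 0]
    - [0, 0, 0, 0, 0, 0]
    - [0, 0, 0, 0, 0, 0]
    - [0, 0, 0, 0, 0, 0]

```text
time_s: 17.03
eef_pos: [0.5593, 0.0585, 0.1223]
ee_rot: [180.0, 0.0, 177.3]
contact_force: [-1.2, 0.4, -1.7]
gripper_width: 0.0621
grasp_force: 15.0
```

Call:
play_rows:
  series:
    - [0, 0, 0, 0, 0, 0]
    - [0, 0, 0, 0, 0, 0]

```text
time_s: 17.2
eef_pos: [0.5593, 0.0585, 0.1224]
ee_rot: [180.0, 0.0, 177.3]
contact_force: [0.0, -0.3, -1.6]
gripper_width: 0.0619
grasp_force: 15.0
```

Call:
play_rows:
  series:
    - [0, 0, 0.001, 0, 0, 0]
    - [0, 0, 0.0005, 0, 0, 0]
    - [0, 0, 0, 0, 0, 0]
    - [0, 0, 0, 0, 0, 0]

```text
time_s: 17.53
eef_pos: [0.5594, 0.0585, 0.1212]
ee_rot: [180.0, 0.0, 177.3]
contact_force: [-1.5, -0.4, 3.4]
gripper_width: 0.0618
grasp_force: 15.0
```

Call:
play_rows:
  series:
    - [0, 0, 0, 0, 0, 0]
    - [0, 0, 0, 0, 0, 0]
    - [0, 0, 0, 0, 0, 0]
    - [0, 0, 0, 0, 0, 0]
    - [0, 0, 0, 0, 0, 0]
    - [0, 0, 0, 0, 0, 0]
  gripper: 1

```text
time_s: 18.03
eef_pos: [0.5592, 0.0585, 0.1207]
ee_rot: [-180.0, -0.0, 177.3]
contact_force: [0.1, 0.6, -0.2]
gripper_width: 0.0859
grasp_force: 0.0
```

Call:
play_rows:
  series:
    - [0, 0, -0.01, 0, 0, 0]
    - [0, 0, -0.02, 0, 0, 0]
    - [0, 0, -0.035, 0, 0, 0]
    - [0, 0, -0.03, 0, 0, 0]
    - [0, 0, -0.015, 0, 0, 0]
    - [0, 0, -0.01, 0, 0, 0]
    - [0, 0, 0, 0, 0, 0]
    - [0, 0, 0, 0, 0, 0]
    - [0, 0, 0, 0, 0, 0]
    - [0, 0, 0, 0, 0, 0]

```text
time_s: 18.87
eef_pos: [0.5583, 0.0584, 0.2391]
ee_rot: [-180.0, -0.2, 177.3]
contact_force: [0.6, -1.0, 0.5]
gripper_width: 0.087
grasp_force: 0.0
```

```bash
python3 -c "
from h import *
im,ci=wrist(.060,'w7'); saucer(im,ci,.060)
print(to([.525,-.070,.2],177.2))"
```

```text
18.8667 [0.5583 0.0584 0.2391] [-1.7995e+02 -1.6000e-01  1.7732e+02] [ 0.6  -0.97  0.46]
slab (array([557.1,  58.9]), 106.3, 62.0, -2.7) disc [559.4  58.7] 48.2 47.6
(array([ 0.0273, -0.1298,  0.0394]), array([-0.0008, -0.0026,  0.0022]))
```

View pics/w7.png

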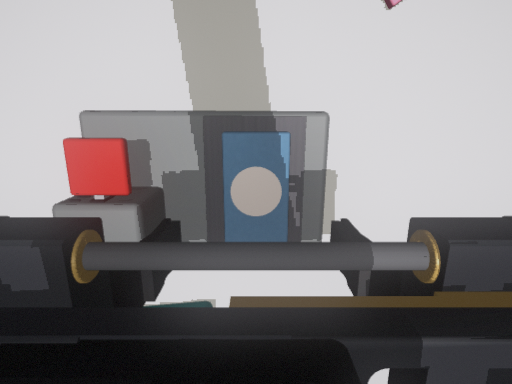

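The pile is square: the top disc is at (559.4,58.7) mm, the lower one was at (560.2,58.4) and the plate is at (561,58). Next I shut the fingers and hover over the lever.

Call:
play_rows:
  series:
    - [0.004, -0.013, 0, 0, 0, 0]
    - [0.005, -0.026, 0, 0, 0, 0]
    - [0.005, -0.026, 0, 0, 0, 0]
    - [0.005, -0.026, 0, 0, 0, 0]
    - [0.005, -0.026, 0.005, 0, 0, 0]
    - [0.004, -0.013, 0.01, 0, 0, 0]
    - [0, 0, 0.015, 0, 0, 0]
    - [0, 0, 0.015, 0, 0, 0]
    - [0, 0, 0.01, 0, 0, 0]
    - [0, 0, 0.005, 0, 0, 0]
    - [0, 0, 0, 0, 0, 0]
    - [0, 0, 0, 0, 0, 0]
    - [0, 0, 0, 0, 0, 0]
    - [0, 0, 0, 0, 0, 0]
    - [0, 0, 0, 0, 0, 0]
  gripper: -1
  squeeze: 15

```text
time_s: 20.17
eef_pos: [0.5256, -0.0701, 0.1814]
ee_rot: [180.0, 0.1, 177.3]
contact_force: [-0.5, 0.1, 0.5]
gripper_width: 0.0021
grasp_force: 0.0
```

```bash
python3 -c "
from h import *
print(to([.524,-.070,.160],177.2), env.get_state()['contact_force'])"
```

```text
(array([ 0.0017, -0.    ,  0.0214]), array([0.0002, 0.0013, 0.0024])) [-0.45247767  0.12956068  0.52194672]
```

Call:
play_rows:
  series:
    - [0.001, 0, 0.006, 0, 0, 0]
    - [0, 0, 0.006, 0, 0, 0]
    - [0, 0, 0.004, 0, 0, 0]
    - [0, 0, 0.003, 0, 0, 0]
    - [0, 0, 0.002, 0, 0, 0]
    - [0, 0, 0.002, 0, 0, 0]
    - [0, 0, 0.002, 0, 0, 0]
    - [0, 0, 0.002, 0, 0, 0]
    - [0, 0, 0.002, 0, 0, 0]
    - [0, 0, 0, 0, 0, 0]
    - [0, 0, 0, 0, 0, 0]
    - [0, 0, 0, 0, 0, 0]

```text
time_s: 21.17
eef_pos: [0.5243, -0.0701, 0.1518]
ee_rot: [180.0, 0.0, 177.3]
contact_force: [-1.5, 0.5, 2.5]
gripper_width: 0.0005
grasp_force: 1.0
```

Call:
play_rows:
  series:
    - [0, 0, 0.002, 0, 0, 0]
    - [0, 0, 0.002, 0, 0, 0]
    - [0, 0, 0.002, 0, 0, 0]
    - [0, 0, 0.002, 0, 0, 0]
    - [0, 0, 0.002, 0, 0, 0]
    - [0, 0, 0.002, 0, 0, 0]
    - [0, 0, 0.002, 0, 0, 0]
    - [0, 0, 0.002, 0, 0, 0]
    - [0, 0, 0.002, 0, 0, 0]
    - [0, 0, 0, 0, 0, 0]
    - [0, 0, 0, 0, 0, 0]
    - [0, 0, 0, 0, 0, 0]

```text
time_s: 22.17
eef_pos: [0.5245, -0.0701, 0.134]
ee_rot: [180.0, 0.0, 177.3]
contact_force: [-1.3, 0.1, 5.3]
gripper_width: 0.0003
grasp_force: 2.7
```

Call:
play_rows:
  series:
    - [0, 0, 0.002, 0, 0, 0]
    - [0, 0, 0.002, 0, 0, 0]
    - [0, 0, 0.002, 0, 0, 0]
    - [0, 0, 0.002, 0, 0, 0]
    - [0, 0, 0.002, 0, 0, 0]
    - [0, 0, 0, 0, 0, 0]
    - [0, 0, 0, 0, 0, 0]
    - [0, 0, 0, 0, 0, 0]

```text
time_s: 22.83
eef_pos: [0.5245, -0.0701, 0.1239]
ee_rot: [180.0, 0.0, 177.3]
contact_force: [-0.8, -0.3, 3.8]
gripper_width: 0.0009
grasp_force: 2.0
```

Call:
play_rows:
  series:
    - [0, 0, 0.001, 0, 0, 0]
    - [0, 0, 0.001, 0, 0, 0]
    - [0, 0, 0.001, 0, 0, 0]
    - [0, 0, 0, 0, 0, 0]
    - [0, 0, 0, 0, 0, 0]
    - [0, 0, 0, 0, 0, 0]

```text
time_s: 23.33
eef_pos: [0.5245, -0.0701, 0.1211]
ee_rot: [180.0, 0.0, 177.3]
contact_force: [-1.1, 0.2, 6.1]
gripper_width: 0.0003
grasp_force: 3.2
```

Call:
play_rows:
  series:
    - [0, 0, 0.001, 0, 0, 0]
    - [0, 0, 0, 0, 0, 0]
    - [0, 0, 0, 0, 0, 0]
    - [0, 0, 0, 0, 0, 0]
    - [0, 0, 0, 0, 0, 0]
    - [0, 0, 0, 0, 0, 0]

```text
time_s: 23.83
eef_pos: [0.5245, -0.0701, 0.1202]
ee_rot: [180.0, 0.0, 177.3]
contact_force: [-0.5, -0.0, 6.1]
gripper_width: 0.0006
grasp_force: 3.7
```

```bash
python3 -c "
from h import *
im=vision.read_camera('scene'); cv2.imwrite('pics/end.png',cv2.resize(im[100:290,90:390],(800,507))[:,:,::-1])"
```

```text
(no output)
```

View pics/end.png

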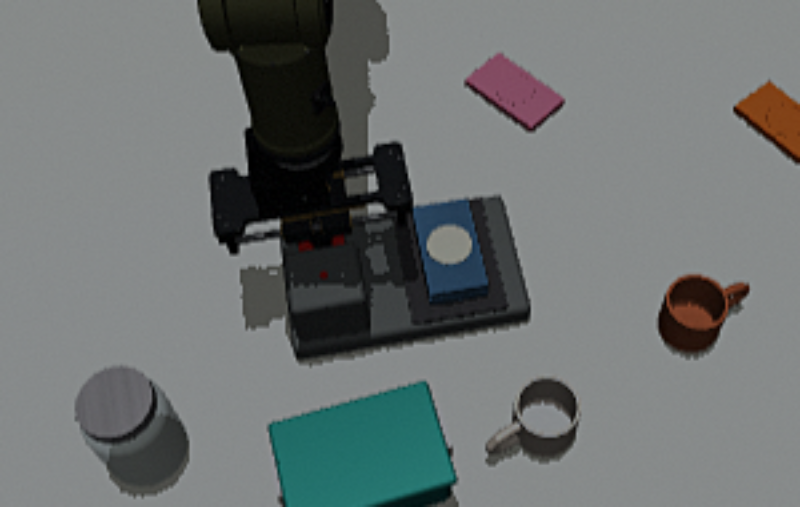

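The pile sits square on the plate (crop px (450,250)). The lever is held about 39–40 mm down with 6 N, and the cups, jar and container haven't moved.

```bash
python3 -c "
from plant import ticket
print(ticket.hand_in())"
```

```text
the job is handed in; nothing more can be done
None
```

Job handed in at about 24 s of the 72 s allowed: both saucers are piled square on the plate and released, and the fingers hold the lever down at about the third click (40 mm, 6 N); hand-in returned no verdict.

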